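Centre-punch the bracket blank

ROBOT

A 6-joint arm with a two-finger parallel gripper is mounted at the origin on a cart in front of the work surface, level with it; the furniture and walls round the work are solid. World frame = base frame: x ahead of the robot, y to its left, z up, the work surface at z = 0. Lengths are in mm, angles in degrees, forces in N, time in s.
With the tool pointing down it reaches from about 325 to 925 mm from the base axis. Payload 3.1 kg.
Tool frame: the origin (TCP) lies at the very end of the fingers, on their centre line; the grasp point (between the pads) lies grasp_offset behind it (grasp_offset is the distance from the TCP to the grasp point, in mm); z points along the fingers, x is the direction in which the jaws open and shut, and the axes are right-handed (so a half turn about z gives the same grasp; the last joint's range is limited). The gripper opens to 85 mm and grips with 20 to 120 N. Pads are 22 mm wide; open, the fingers measure 114 mm over their backs; the gripper's body (76 mm by 85 mm) begins 54 mm behind the grasp point. The pads swing forward as they close: fully open they stand 13 mm farther back than shut.
Start: joints at [65.65, 12.427, 92.441, -0, 75.132, -6.429], TCP at [192.309, 594.69, 231.3] pointing down, gripper open.
Joint ranges: [-157.48, 157.48], [-44.54, 120.13], [17.64, 146.25], [-64.5, 244.5], [7.68, 150.69], [-147.95, 147.95]. Speed limits (degrees/s): [159.86, 159.86, 180, 180, 180, 180].

INTERFACE

Orientations are given as [roll, pitch, yaw] about the fixed x, y, z axes, in that order (R = Rz(yaw) Ry(pitch) Rx(roll)).
In Python, from station import * gives the robot as it stands. Calls block until the motion is done:
- goto(position, orientation): joint-space move of the TCP to a pose.
- move_l(position, attitude=None, speed=150): straight line of the TCP; attitude=None keeps the orientation; speed is the mean speed in mm/s.
- move_j(angles): joint-space move.
- grip(opening, squeeze=None): finger opening in mm; squeeze is the grip in N (None keeps the last); returns when the fingers have stopped.
- wait(seconds).
- solve_ik(position, orientation): joint angles nearest the present ones, or None.
- get_obs(): the state.
- get_image(name): name is "scene" or "top" or "wrist"; returns the picture (400x640x3 uint8, red, green, blue); there is no depth.
- get_calibration(name): a dict with "fx", "fy", "cx", "cy" (pixels), "R" (3x3) and "t" (3): a world point X has camera coordinates R X + t; the wrist camera has in their place "mount" (4x4, takes a point from camera to tool coordinates, whose origin is the TCP and whose axes are the tool frame's). Camera axes: x right, y down, z forward; pixel columns grow to the right and rows downward; lengths in mm; the calibration is good to about 2 mm. A picture is of the moment at which its call begins: read the wrist's pose just before it. get_calibration takes no time and is no camera call.
A pose or a line that the arm cannot do raises Unreachable and nothing moves.
- sign_off(): hands the job in, once; it reports no verdict.
Trained networks look in the newest picture that a camera, given by its name, has taken for a name from the list of things; names that differ only in an ending like _2 or _b are one class to them, and where a whole thing is asked for, a point or a joint stands for the part that bears it (a point fixed in the world has none). Each returns a list of dicts, best first, with "score" (0 to 1); they miss things now and then, are a little off and sometimes report something else, mostly with a low value. They report only what shows in the picture. A call takes as long as a camera call. They do not tell look-alikes from the thing itself.
- spot_in(name, camera): "extent" ([centre column, centre row, width, height] in pixels, round what is visible of it).
- regions_of(name, camera): "region" (400x640 bool, what is visible of it) and "extent" ([centre column, centre row, width, height] in pixels, round what is visible of it).
The state is a dict: "t": time; "joint_pos": joint angles; "qvel": joint speeds; "effort": joint torques, N m; "tcp_pos": TCP position; "ee_rot": TCP orientation; "wrist_force": force on the tool from outside, world axes, zero at the start; "moment": the same for the moment, N m; "grip_width": finger opening in mm.
Only numpy, scipy, OpenCV 4.12 (cv2) and the standard library are available. Lean on these libraries where they do the work, as an engineer would, in place of code of your own. Each camera call takes 0.05 s, during which the arm holds its last target. There are 200 camera calls.

TASK

Take the spring-loaded centre punch out of its stand, set its point on the white cross of the blank in the vise and, holding it upright, press straight down until its hidden spring snaps, easing off then without leaning hard on the blank. Then put the punch back in its stand, fully home and upright, and let go. Leave the two bottles where they stand.

Things in the scene. Friction and masses are not known exactly. Their poses are not given: they have to be found in the camera images.
- punch_center (a point): centre of the loose centre punch's body, on its long axis (z, up when it stands in the stand). The punch is 139 mm long without the pin, 0.12 kg. Along its axis from this point: brass ribbed grip, 16 mm diameter, from -29 to +29 mm (grip it here); red cap, 20 mm diameter, up to +44 mm; dark collar, 23 mm diameter, from -35 to -29 mm; steel barrel, 14 mm diameter, from -75 to -35 mm with a tapered end; thin nose, 7 mm diameter, down to its point at -95 mm.
- punch_tip (a point): point of the punch's sprung nose, 95 mm below punch_center when extended. The nose can be pushed up to 12 mm into the barrel. As the punch is pressed down the push grows, quickly to 6 N and then steadily to 12 to 14 N, over 7 to 8 mm, then the hidden spring snaps: the push drops at once by a third to a half (to 6 to 9 N). Pressing on, it grows again at 2 N a mm for 3 to 4 mm, then the nose is solid. All springs out again when lifted. More than 25 N on the blank spoils it.
- snap_pin (a point): top of the small white pin in the middle of the red cap, 45 mm above punch_center (1 mm proud of the cap) at rest. While the punch is wound up the pin creeps out by up to 4 mm; when the spring snaps it jumps to 7 mm out (52 mm above punch_center), and goes back when the punch is lifted. Keep the gripper clear of it.
- stand: black block 64 x 64 mm, 65 mm high, fixed; origin at the centre of its underside, z up. A vertical through hole of 18 mm diameter in its middle: barrel and nose hang in it and the collar rests on the top face, so that punch_center stands 100 mm above the origin.
- vise: blue machine vise fixed to the table, 150 mm along x, 80 mm along y plus a screw and handle to y = -107 mm; origin at the centre of its underside, jaws' tops 50 mm above. Between the jaws it holds (carries) the aluminium blank, 90 mm along x, 21 mm along y, with a blue dyed patch and a white scribed cross on its level top.
- mark (a point): point on the vertical line through the white cross, at the level of the jaws' tops (50 mm above the table), NOT on the blank's surface: the blank sticks out 10 to 30 mm above this point, differently each time, and is to be felt for.
- flux_bottle: loose white squeeze bottle with a blue cap, 44 mm diameter, 137 mm high, standing; origin at the centre of its underside. A bystander.
- varnish_bottle: loose brown squeeze bottle with a black cap, 52 mm diameter, 152 mm high, standing; origin at the centre of its underside. A bystander.
Not all that is in view belongs to the job. Of the things that look like the part that bears punch_center, the largest one is meant.

How it is judged (in metres and radians):
On the way:
1. the punch's spring has snapped (its pin out by more than 6 mm) with its point on the blank within 3 mm of the cross and the punch within 7 degrees of upright (distance between snap_pin and punch_center above 0.051 m and horizontal distance between punch_tip and mark below 0.003 m and angle between punch_center's own z axis and vertical below 0.12 rad and contact force between punch and vise above 0.5 N), for 0.05 s.
At the end, for the whole second after the job is handed in: the punch is back in its stand, at rest: collar down on the top face within 3 mm, axis within 5 mm of the hole's, within 6 degrees of upright, nose extended (horizontal distance between punch_center and stand below 0.005 m and z of punch_center in the frame of stand between 0.097 and 0.103 m and angle between punch_center's own z axis and vertical below 0.1 rad and distance between punch_tip and punch_center above 0.092 m and linear speed of punch below 0.02 m/s); the robot touches nothing.
It fails at once if the punch bears on the blank or vise with more than 25 N (contact force between punch and vise above 25 N).
It fails at once if a bottle is moved by more than 30 mm (distance of any of flux_bottle, varnish_bottle from where it was at the start of the episode above 0.03 m).
It also fails if it takes over 58 s, if anything falls off the work surface, if the arm or the gripper's body presses on something with over 40 N, if the wrist force passes 120 N, or if a joint passes its speed limit or range.

## Working session

There is one attempt and no reset: what is moved stays moved. The work goes in short steps, each a Python script; the robot and the scene stay as the last script left them, time stands still between calls to the robot, and variables do not carry over. Pictures are saved under pics/ and viewed, about 8 in all and at most 12, crops included, and the job is handed in when it is done.

```bash
mkdir -p pics; ls
python3 - <<'E'
from station import *
import cv2, numpy as np
o=get_obs(); print({k:np.round(v,2) for k,v in o.items()})
for c in ("scene","top"):
    im=get_image(c); cv2.imwrite(f"pics/{c}0.png",im[:,:,::-1])
    k=get_calibration(c); print(c,{a:np.round(b,3).tolist() for a,b in k.items()})
    for n in ("punch_center","stand","vise","mark","flux_bottle","varnish_bottle"):
        try: print(n,[(np.round(d["extent"],1).tolist(),round(d["score"],2)) for d in spot_in(n,c)])
        except Exception as e: print(n,e)
print({a:np.round(b,3).tolist() for a,b in get_calibration("wrist").items()})
try: print(grasp_offset)
except Exception as e: print(e)
E
```

```text
pics
{'t': np.float64(0.0), 'joint_pos': array([65.65, 12.48, 92.53, -0.  , 75.13, -6.43]), 'qvel': array([ 0.03,  0.04, -0.01, -0.06,  0.04,  0.03]), 'effort': array([-0.000e+00, -3.968e+01, -3.039e+01, -0.000e+00,  1.000e-02,
        0.000e+00]), 'tcp_pos': array([191.98, 593.92, 229.96]), 'ee_rot': array([-1.7999e+02,  1.4000e-01,  7.2080e+01]), 'wrist_force': array([-0.48,  0.05, -0.14]), 'moment': array([0.06, 0.  , 0.02]), 'grip_width': np.float64(85.18)}
scene {'fx': 387.79, 'fy': 387.79, 'cx': 316.626, 'cy': 203.882, 'R': [[0.572, -0.82, 0.019], [-0.396, -0.296, -0.869], [0.718, 0.49, -0.494]], 't': [-364.445, 310.881, 513.455]}
punch_center [([339.1, 250.1, 12.5, 38.8], 0.77), ([312.6, 246.7, 10.7, 35.9], 0.61), ([383.0, 287.7, 11.4, 37.6], 0.59)]
stand [([339.8, 280.0, 47.6, 50.8], 0.8)]
vise [([218.5, 228.1, 75.4, 51.3], 0.73), ([339.2, 250.4, 12.7, 43.5], 0.62)]
mark [([218.7, 227.3, 78.6, 56.6], 0.96)]
flux_bottle [([370.7, 206.1, 15.6, 49.1], 0.83)]
varnish_bottle [([323.1, 190.4, 23.9, 61.9], 0.82)]
top {'fx': 506.409, 'fy': 506.409, 'cx': 319.324, 'cy': 194.77, 'R': [[0.01, -1.0, 0.026], [-0.987, -0.014, -0.161], [0.161, -0.024, -0.987]], 't': [-57.332, 612.415, 1194.723]}
punch_center [([370.9, 254.1, 11.1, 12.3], 0.63), ([331.3, 239.7, 6.0, 5.4], 0.45)]
stand [([366.5, 255.8, 35.3, 33.9], 0.77), ([342.6, 161.1, 18.5, 18.4], 0.41)]
vise [([237.2, 257.2, 66.3, 65.9], 0.94)]
mark [([237.7, 256.9, 65.6, 58.5], 0.66)]
flux_bottle [([341.6, 159.8, 15.9, 21.7], 0.86)]
varnish_bottle [([287.0, 163.2, 19.7, 27.9], 0.86), ([371.5, 255.1, 10.3, 12.5], 0.68)]
{'fx': 280.06, 'fy': 280.06, 'cx': 316.79, 'cy': 196.636, 'mount': [[1.0, -0.002, 0.001, -0.459], [0.001, 0.959, 0.282, -71.304], [-0.002, -0.282, 0.959, -143.135], [0.0, 0.0, 0.0, 1.0]]}
18.700000000000003
```

Run:
```python
import cv2, numpy as np
s=cv2.imread("pics/scene0.png")[150:330,150:430]; t=cv2.imread("pics/top0.png")[130:310,170:450]
s=cv2.resize(s,None,fx=2,fy=2,interpolation=3); cv2.imwrite("pics/sc.png",cv2.resize(cv2.imread("pics/scene0.png")[150:330,150:430],(800,514),interpolation=3))
cv2.imwrite("pics/tc.png",cv2.resize(t,(800,514),interpolation=3))
```

```text
(no output)
```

View pics/sc.png

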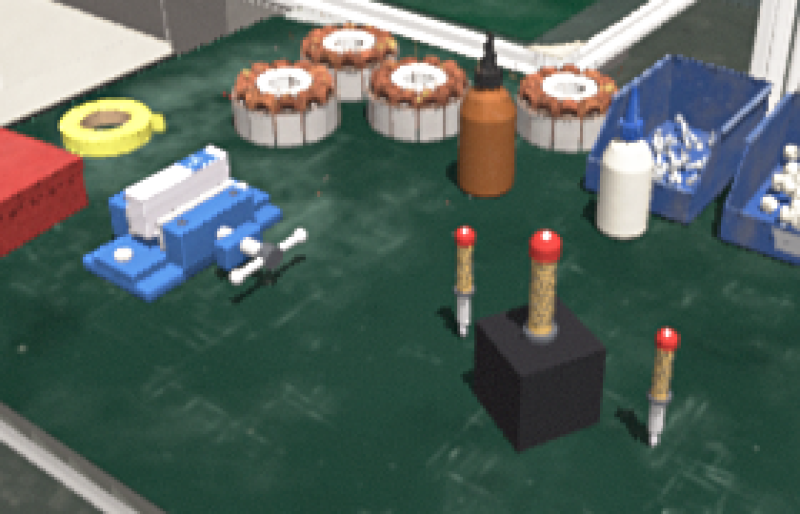

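View pics/tc.png

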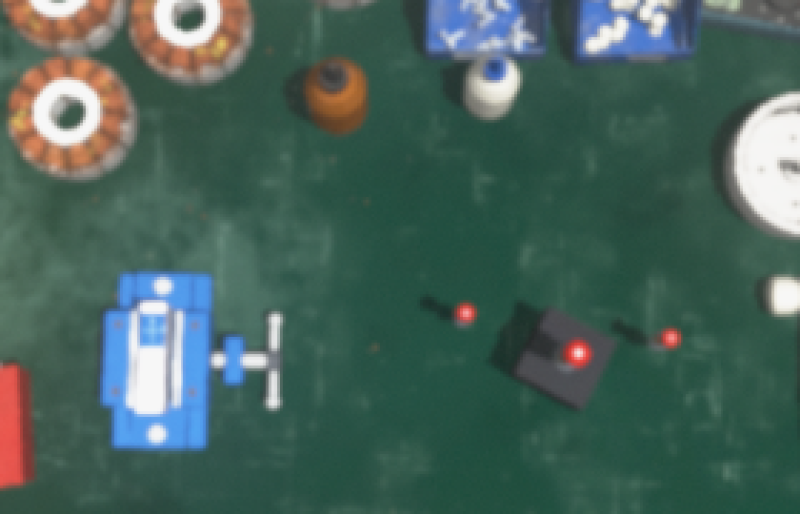

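```bash
cat > h.py <<'E'
from station import *
import cv2, numpy as np
from scipy.spatial.transform import Rotation as Ro
def cam(c,o=None):
    k=get_calibration(c)
    if c!="wrist": return k,np.array(k["R"]),np.array(k["t"])
    M=np.array(k["mount"]); Rt=Ro.from_euler("xyz",o["ee_rot"],degrees=True).as_matrix()
    R=(Rt@M[:3,:3]).T; return k,R,-R@(Rt@M[:3,3]+o["tcp_pos"])
def ray(c,u,v,o=None):
    k,R,t=cam(c,o); d=R.T@np.array([(u-k["cx"])/k["fx"],(v-k["cy"])/k["fy"],1]); return -R.T@t,d
def at_z(c,u,v,z,o=None):
    p,d=ray(c,u,v,o); return p+d*(z-p[2])/d[2]
def proj(c,X,o=None):
    k,R,t=cam(c,o); p=R@np.array(X,float)+t; return np.array([k["fx"]*p[0]/p[2]+k["cx"],k["fy"]*p[1]/p[2]+k["cy"]])
def tri(rays):
    A=0;b=0
    for p,d in rays:
        d=d/np.linalg.norm(d);P=np.eye(3)-np.outer(d,d);A=A+P;b=b+P@p
    return np.linalg.solve(A,b)
E
python3 - <<'E'
from h import *
print("cap z144",at_z("top",372.3,253.6,144),at_z("scene",340.8,234,144))
print("cap tri",tri([ray("top",372.3,253.6),ray("scene",340.8,234)]))
for n,(u,v),(s,w) in (("small1",(332.5,239.7),(312.6,232)),("small2",(404.9,248.3),(383.8,268))):
    print(n,tri([ray("top",u,v),ray("scene",s,w)]))
for z in (60,70,80): print("cross",z,at_z("top",223.5,245.5,z),at_z("scene",150+200/2.857,150+160/2.857,z))
print("stand",at_z("top",366.5,255.8,40)); print("varn",at_z("scene",150+487/2.857,150+190/2.857,0),"flux",at_z("scene",150+625/2.857,150+232/2.857,0))
c=at_z("top",372.3,253.6,144)[:2]
for yaw in range(-180,180,30):
    q=solve_ik([c[0],c[1],200],[180,0,yaw]); print(yaw,None if q is None else np.round(q,0))
E
```

```text
cap z144 [ 466.1855244  -167.54507618  144.        ] [ 461.71856885 -171.414405    144.        ]
cap tri [ 466.54243889 -168.30000441  140.0868324 ]
small1 [500.66623575 -81.80142712  91.5202785 ]
small2 [ 482.04657555 -251.39936101   92.17131535]
cross 60 [485.52594347 177.8589189   60.        ] [498.75613257 188.98589968  60.        ]
cross 70 [484.92601784 176.23392456  70.        ] [487.37884386 175.23797323  70.        ]
cross 80 [484.32609222 174.60893023  80.        ] [476.00155514 161.49004678  80.        ]
stand [ 465.62699354 -166.83307842   40.        ]
varn [685.07664428  21.44300439   0.        ] flux [ 699.08516552 -113.88689861    0.        ]
-180 None
-150 [-28.  -2. 111.   0.  70. 122.]
-120 [-28.  -2. 111.  -0.  70.  92.]
-90 [-28.  -2. 111.  -0.  70.  62.]
-60 [-28.  -2. 111.  -0.  70.  32.]
-30 [-28.  -2. 111.  -0.  70.   2.]
0 [-28.  -2. 111.  -0.  70. -28.]
30 [-28.  -2. 111.  -0.  70. -58.]
60 [-28.  -2. 111.  -0.  70. -88.]
90 [ -28.   -2.  111.    0.   70. -118.]
120 [ -28.   -2.  111.    0.   70. -148.]
150 None
```

Run:
```python
from h import *
def look(tag,names):
    wait(0.3); o=get_obs(); im=get_image("wrist"); cv2.imwrite(f"pics/{tag}.png",im[:,:,::-1])
    np.save(f"pics/{tag}.npy",np.r_[o["tcp_pos"],o["ee_rot"]])
    print(tag,o["t"],np.round(o["tcp_pos"],1),np.round(o["ee_rot"],2),np.round(o["wrist_force"],2))
    for n in names: print(n,[(np.round(d["extent"],1).tolist(),round(d["score"],2)) for d in spot_in(n,"wrist")])
goto([485,176,200],[180,0,0]); look("wm",["mark"])
goto([466,-168,215],[180,0,0]); look("wp",["punch_center","stand"])
a=cv2.imread("pics/wm.png");b=cv2.imread("pics/wp.png")
cv2.imwrite("pics/w.png",np.vstack([a[60:360,120:520],b[60:360,120:520]]))
cv2.imwrite("pics/w.png",np.hstack([cv2.resize(a[100:340,217:417],(400,480)),cv2.resize(b[100:340,217:417],(400,480))]))
```

```text
wm 2.8583 [484.9 176.5 200. ] [-1.8e+02  0.0e+00  6.0e-02] [-0.21  0.09 -0.19]
mark [([297.8, 199.0, 126.8, 123.6], 0.66)]
wp 4.5583 [ 466.2 -167.2  214.9] [-1.7999e+02  0.0000e+00  8.0000e-02] [ 0.47 -0.86 -0.61]
punch_center [([317.6, 196.2, 23.9, 40.5], 0.82), ([352.4, 98.8, 20.2, 18.5], 0.76), ([330.2, 251.1, 20.2, 42.4], 0.63)]
stand [([320.1, 179.4, 79.9, 83.3], 0.81)]
```

View pics/w.png

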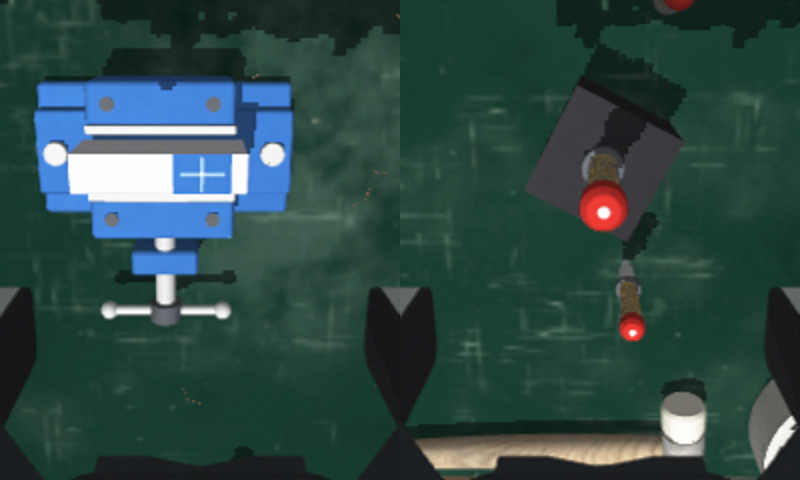

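Run:
```python
from h import *
def ob(t): a=np.load(f"pics/{t}.npy"); return {"tcp_pos":a[:3],"ee_rot":a[3:]}
om,op=ob("wm"),ob("wp")
im=cv2.imread("pics/wm.png").astype(int)[165:205,300:340]
w=(im.min(2)>150); w[:, :5]=0
for z in (60,65,70,75,80): print(z,at_z("wrist",318,187,z,om))
print("tri",tri([ray("wrist",318,187,om),ray("top",223.5,245.5)]),tri([ray("wrist",318,187,om),ray("top",223.5,245.5),ray("scene",220,206)]))
print("pin",at_z("wrist",318.5,206,145,op), "collar/hole", at_z("wrist",217+204/2,100+163/2,71,op))
b=cv2.imread("pics/wp.png").astype(int); m=(b[:,:,2]>120)&(b[:,:,1]<70)&(b[:,:,0]<70); n,l,s,c=cv2.connectedComponentsWithStats(m.astype(np.uint8)); print(s[1:],c[1:])
for X in ([466,-168,145],[466,-168,100],[466,-168,129]): print(proj("wrist",X,op),proj("top",X))
cv2.imwrite("pics/x.png",cv2.resize(cv2.imread("pics/wm.png")[160:215,290:350],None,fx=8,fy=8,interpolation=0))
```

```text
60 [486.45076988 175.37950101  60.        ]
65 [486.42803763 176.65720482  65.        ]
70 [486.40530538 177.93490864  70.        ]
75 [486.38257314 179.21261245  75.        ]
80 [486.35984089 180.49031627  80.        ]
tri [485.81038525 176.88166597  65.53547137] [486.38867379 176.59349721  69.25634117]
pin [ 467.89921341 -166.13759122  145.        ] collar/hole [ 468.8572481  -163.38468986   71.        ]
[[353  91   9   9  54]
 [307 193  24  23 380]
 [327 259  12  11  94]] [[356.92592593  94.83333333]
 [318.17631579 203.60263158]
 [332.45744681 263.90425532]]
[316.12834986 208.20531548] [372.56157058 253.66507466]
[316.2323022  193.13830035] [370.04746731 254.55914857]
[316.16959595 202.22704261] [371.64536014 253.99090052]
```

Run:
```python
from h import *
move_l([467.3,-166.8,160],speed=150); move_l([467.3,-166.8,87.3],speed=120)
o=get_obs(); print(o["t"],o["tcp_pos"],o["wrist_force"])
for s,q in ((0,20),(0,70)):
    grip(s,q); wait(0.2); o=get_obs(); print(round(o["t"],2),np.round(o["tcp_pos"],2),np.round(o["wrist_force"],2),np.round(o["moment"],2),o["grip_width"])
im=get_image("wrist"); cv2.imwrite("pics/g.png",im[:,:,::-1])
cv2.imwrite("pics/gs.png",np.hstack([cv2.resize(cv2.resize(im[:,:,::-1],None,fx=2,fy=2)[400:800,340:940],(600,400)),]))
```

```text
5.9833 [ 468.15057187 -167.24987343   88.22525958] [-0.26160534 -0.35529794 -0.48438385]
6.82 [ 467.54 -166.85   87.53] [-0.52  0.17  1.43] [ 0.03 -0.03 -0.07] 15.776235567418269
7.23 [ 467.57 -166.9    87.62] [0.26 1.14 4.73] [0.14 0.05 0.  ] 14.70372531143842
```

View pics/gs.png

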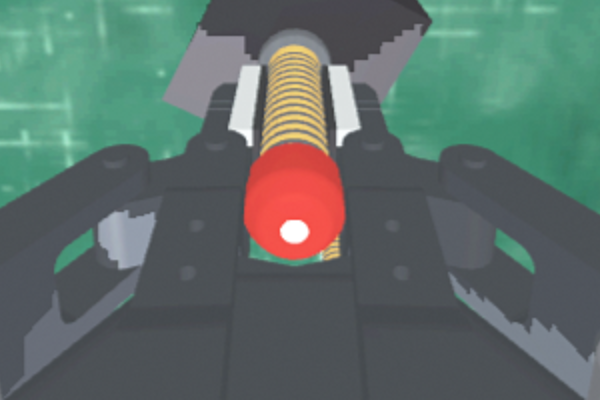

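Run:
```python
from h import *
o=get_obs(); p=o["tcp_pos"]
move_l([467.5,-166.8,130],speed=80); o=get_obs(); print(np.round(o["wrist_force"],2),np.round(o["moment"],3))
move_l([467.5,-166.8,217],speed=150); move_l([486,177,200],speed=200)
move_l([486,177,178],speed=60)
wait(0.3); o=get_obs(); print(o["t"],o["tcp_pos"],o["ee_rot"],o["wrist_force"],o["grip_width"])
np.save("pics/wt.npy",np.r_[o["tcp_pos"],o["ee_rot"]])
im=get_image("wrist"); cv2.imwrite("pics/wt.png",im[:,:,::-1])
cv2.imwrite("pics/wtc.png",cv2.resize(im[130:330,240:400,::-1],None,fx=3,fy=3,interpolation=3))
for z in (95,98): print(proj("wrist",[o["tcp_pos"][0],o["tcp_pos"][1],z],o))
```

```text
[-0.42 -0.99 -2.27] [-0.016 -0.019  0.015]
11.3917 [486.29538207 177.12498012 178.41006239] [-1.79989498e+02 -4.42764681e-02  4.81862391e-03] [ 0.50839016  0.59528503 -1.36121538] 14.856497846961348
[316.36872803 202.25738022]
[316.36676077 203.33147901]
```

View pics/wtc.png

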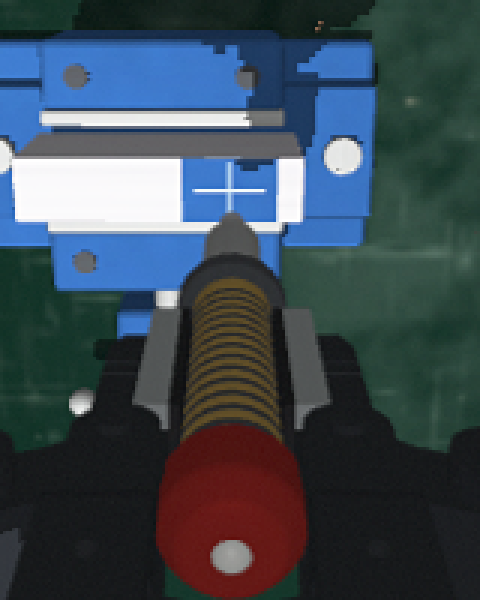

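```bash
cat >> h.py <<'E'
def fz(n=4):
    f=[]
    for _ in range(n): wait(0.02); f.append(get_obs()["wrist_force"][2])
    return float(np.mean(f))
E
python3 - <<'E'
from h import *
a=np.load("pics/wt.npy"); o={"tcp_pos":a[:3],"ee_rot":a[3:]}
for z in (60,65,70,75): print(z,at_z("wrist",316.7,193.3,z,o))
y=177.2; x=485.7
move_l([x,y,166],speed=60); wait(0.3); b=fz(8); print("base",b,get_obs()["tcp_pos"]); z=166
while z>135:
    z-=1; move_l([x,y,z],speed=30); f=fz(3)-b
    if f>2: break
o=get_obs(); print("contact",z,f,np.round(o["tcp_pos"],2),o["t"],np.round(o["wrist_force"],2))
im=get_image("wrist"); cv2.imwrite("pics/wc.png",im[:,:,::-1])
np.save("pics/wc.npy",np.r_[o["tcp_pos"],o["ee_rot"],b])
cv2.imwrite("pics/wcc.png",cv2.resize(im[150:250,280:360,::-1],None,fx=6,fy=6,interpolation=3))
E
```

```text
60 [486.59454872 175.22821225  60.        ]
65 [486.59323833 176.6254711   65.        ]
70 [486.59192793 178.02272995  70.        ]
75 [486.59061754 179.4199888   75.        ]
base -1.5171775743128744 [485.82098399 177.25139758 166.17895008]
contact 152 2.967383649706474 [486.05 177.28 152.51] 16.425 [-0.27 -0.05  1.85]
```

View pics/wcc.png

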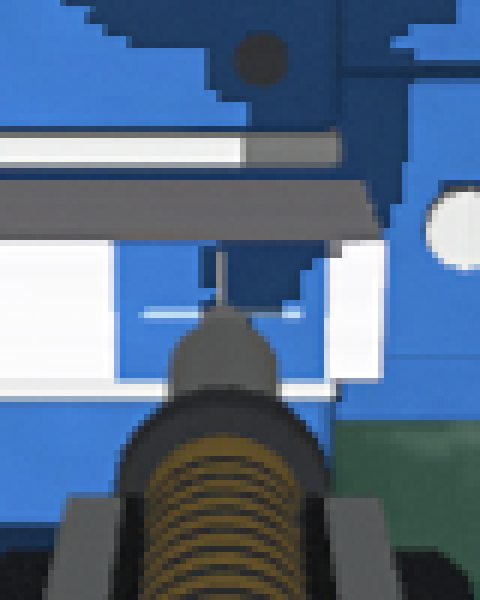

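Run:
```python
from h import *
a=np.load("pics/wc.npy"); o={"tcp_pos":a[:3],"ee_rot":a[3:6]}; c=a[:3]
print("cross now",at_z("wrist",316.8,202.2,70,o))
for n,dz,r in (("tip",-82.5,0),("nose far edge at tip",-82.5,3.5),("nose far -93",-80.5,3.5),("barrel far r5",-62.5,5),("barrel far r7",-62.5,7),("collar far",-22.5,11.5),("collar far top",-16.5,11.5),("collar L",-20,0)):
    print(n,proj("wrist",c+[0,r,dz],o))
```

```text
cross now [486.40905383 177.61336809  70.        ]
tip [316.37099145 202.57882393]
nose far edge at tip [316.36431651 198.60990238]
nose far -93 [316.36289231 199.29878921]
barrel far r5 [316.34577385 204.20009204]
barrel far r7 [316.34153657 201.72389908]
collar far [316.2869739  213.87584798]
collar far top [316.27848055 217.23384425]
collar L [316.31436372 232.41507478]
```

Run:
```python
from h import *
b=np.load("pics/wc.npy")[6]; x,y=485.7,177.5
move_l([x,y,154.5],speed=30); wait(0.1); move_l([x,y,152],speed=30)
z=152; mx=0; log=[]; snap=False
while z>141.5:
    z-=0.5; move_l([x,y,z],speed=15); f=fz(3)-b; zt=get_obs()["tcp_pos"][2]; log.append((z,round(float(zt),1),round(f,1)))
    mx=max(mx,f)
    if mx>9 and f<mx-2.5: snap=True; break
    if f>18: break
wait(0.15); f2=fz(3)-b
o=get_obs(); im=get_image("wrist"); cv2.imwrite("pics/ws.png",im[:,:,::-1])
print(log,snap,mx,f2,np.round(o["tcp_pos"],2),np.round(o["wrist_force"],2),o["t"])
cv2.imwrite("pics/wsc.png",cv2.resize(im[150:330,260:380,::-1],None,fx=3.3,fy=3.3,interpolation=3))
```

```text
[(151.5, 152.0, np.float64(6.0)), (151.0, 151.4, np.float64(7.1)), (150.5, 151.0, np.float64(7.5)), (150.0, 150.6, np.float64(7.6)), (149.5, 150.3, np.float64(8.5)), (149.0, 149.9, np.float64(8.9)), (148.5, 149.5, np.float64(9.0)), (148.0, 149.1, np.float64(9.6)), (147.5, 148.8, np.float64(10.1)), (147.0, 148.4, np.float64(10.8)), (146.5, 148.0, np.float64(11.1)), (146.0, 147.6, np.float64(11.5)), (145.5, 147.1, np.float64(11.4)), (145.0, 146.7, np.float64(12.3)), (144.5, 146.3, np.float64(12.8)), (144.0, 145.7, np.float64(12.7)), (143.5, 144.9, np.float64(9.5))] True 12.786284761111622 7.404532090439929 [485.83 177.63 144.09] [-2.05 -0.26  6.18] 22.375
```

View pics/wsc.png

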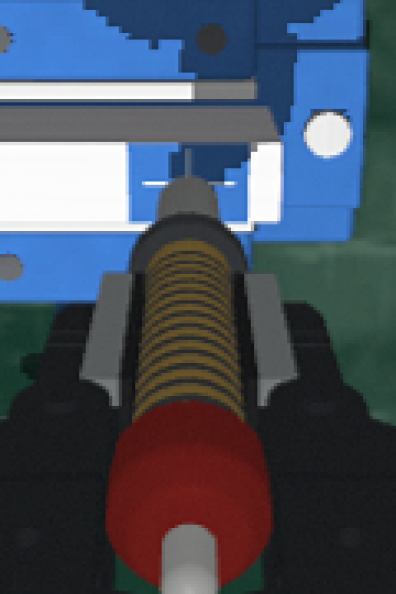

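Run:
```python
from h import *
x,y=485.7,177.5
move_l([x,y,156],speed=40); move_l([x,y,205],speed=120)
X,Y=467.3,-166.8
move_l([X,Y,205],speed=200); move_l([X,Y,160],speed=100); wait(0.3)
b=np.mean([get_obs()["wrist_force"] for _ in range(1)],0); bz=fz(8); o=get_obs(); print(o["t"],np.round(o["tcp_pos"],2),np.round(o["wrist_force"],2),bz)
im=get_image("wrist"); cv2.imwrite("pics/wr.png",im[:,:,::-1]); cv2.imwrite("pics/wrc.png",cv2.resize(im[130:330,240:400,::-1],None,fx=3,fy=3,interpolation=3))
for z in (152,146,140,134,128,122,116,110,104,98,94,92,91,90,89,88,87):
    move_l([X,Y,z],speed=60); f=fz(2)-bz; o=get_obs(); print(z,round(f,1),np.round(o["wrist_force"],1),np.round(o["tcp_pos"],1))
    if f>5 or np.hypot(*o["wrist_force"][:2])>8: break
print(o["t"])
```

```text
26.35 [ 467.48 -166.91  160.35] [ 0.45  0.03 -1.18] -1.7671825373502426
152 0.2 [ 0.7  0.8 -1.5] [ 466.8 -166.5  151.3]
146 0.1 [ 0.2  0.5 -1.9] [ 467.  -166.6  145.6]
140 -0.1 [-0.   0.2 -2.2] [ 467.  -166.7  139.6]
134 -0.5 [ 0.2 -0.3 -2.5] [ 467.  -166.6  133.6]
128 -0.2 [-0.7  0.  -1.6] [ 467.  -166.6  127.6]
122 0.1 [-0.4 -0.9 -1.8] [ 467.  -166.6  121.6]
116 -0.1 [ 0.1 -0.1 -1.6] [ 467.  -166.6  115.6]
110 -0.2 [-0.5 -0.3 -1.7] [ 467.  -166.6  109.6]
104 -0.4 [ 1.2 -0.1 -2.2] [ 467.  -166.6  103.6]
98 0.3 [-0.1 -0.2 -1.7] [ 467.  -166.6   97.6]
94 0.6 [-0.6  0.3 -1.3] [ 467.1 -166.7   93.8]
92 0.1 [ 0.2 -0.6 -2.4] [ 467.2 -166.8   91.9]
91 0.1 [-0.1  0.5 -2. ] [ 467.3 -166.8   91. ]
90 -0.2 [-0.1  0.5 -1.9] [ 467.3 -166.8   90. ]
89 0.1 [-0.9 -1.  -1.9] [ 467.2 -166.8   88.9]
88 0.2 [ 0.9 -0.5 -1.8] [ 467.2 -166.8   87.9]
87 5.2 [-2.   0.7  3.7] [ 467.5 -166.9   87.6]
31.25
```

View pics/wrc.png

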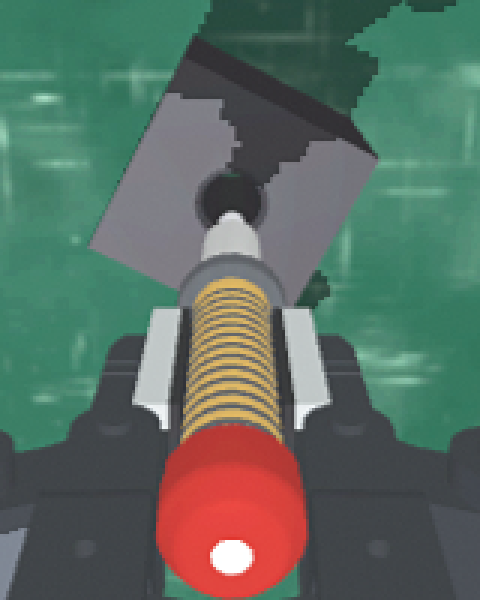

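Run:
```python
from h import *
grip(30); grip(85); wait(0.2); move_l([467.3,-166.8,215],speed=120); wait(0.4)
o=get_obs(); print(o["t"],np.round(o["tcp_pos"],1),np.round(o["wrist_force"],1),o["grip_width"])
w=get_image("wrist")[:,:,::-1]; s=get_image("scene")[:,:,::-1]
for n in ("flux_bottle","varnish_bottle","punch_center"): print(n,[np.round(d["extent"],1).tolist() for d in spot_in(n,"scene")])
b=w.astype(int); m=(b[:,:,2]>120)&(b[:,:,1]<70)&(b[:,:,0]<70); n,l,st,c=cv2.connectedComponentsWithStats(m.astype(np.uint8)); print(st[1:].tolist(),np.round(c[1:],1).tolist())
cv2.imwrite("pics/end.png",np.hstack([cv2.resize(w[100:340,217:417],(400,480)),cv2.resize(s[170:350,260:410],(400,480))]))
```

```text
33.95 [ 467.2 -166.7  214.7] [-1.1  0.9  0.2] 85.11763799130101
flux_bottle []
varnish_bottle [[322.2, 198.5, 23.3, 41.2]]
punch_center [[313.0, 244.8, 6.6, 32.6], [337.9, 249.1, 14.9, 38.4], [384.1, 285.4, 6.6, 34.5]]
[[351, 91, 10, 10, 53], [306, 194, 23, 22, 378], [326, 260, 13, 11, 99]] [[355.6, 95.4], [317.1, 204.3], [331.8, 264.6]]
```

View pics/end.png

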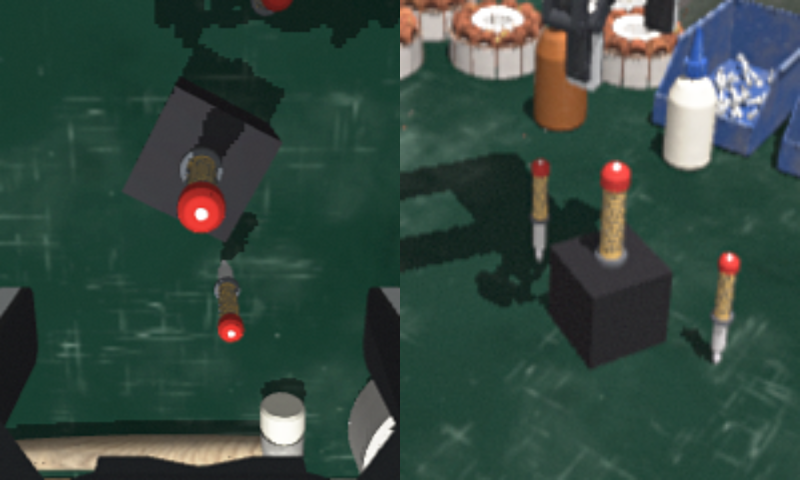

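The punch stands upright with its collar down on the stand (scene px about 338,249), the gripper is clear of it, and both bottles are where they were. I'm handing the job in.

```bash
python3 -c "
from station import *
sign_off()"
```

```text
the job is handed in; nothing more can be done
```

The punch snapped on the cross, is back in its stand and released, and I handed the job in at about 34 s of robot time. `sign_off()` gave no verdict.

- **Which punch:** I took the one in the stand, the largest of three look-alikes. The two smaller ones were not touched.
- **Press:** I felt the blank at about 70 mm above the table, then pressed in 0.5 mm steps. The push rose to 12.8 N and dropped to 7.4 N, and the picture showed the white pin well out. In the wrist picture the point was about 1 mm from the cross. I lifted off straight away.
- **Return:** The punch went into the hole without side load and seated at 87.6 mm TCP height, the same as when I gripped it. After release it stands upright with the collar on the top face, and the gripper is about 70 mm above the cap.
- **Checks that disagreed:** In the last scene picture the network did not report the flux bottle, and boxed only part of the varnish bottle because the gripper hides its top. I could see both bottles in that picture, and neither had visibly moved. I did not measure their final positions.

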